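Load an arbor through the sprung light shutter of a marking unit

ROBOT

A 6-joint arm with a two-finger parallel gripper is mounted at the origin on a cart in front of the work surface, level with it; the furniture and walls round the work are solid. World frame = base frame: x ahead of the robot, y to its left, z up, the work surface at z = 0. Lengths are in mm, angles in rad, forces in N, time in s.
With the tool pointing down it reaches from about 275 to 1000 mm from the base axis. Payload 8.4 kg.
Tool frame: the origin (TCP) lies midway between the tips of the shut fingers; the grasp point (between the pads) lies 19 mm behind it; z points along the fingers, y is the line along which they close (so a half turn about z gives the same grasp; the last joint's range is limited). The gripper opens to 85 mm and grips with 20 to 120 N. Pads are 22 mm wide; open, the fingers measure 114 mm over their backs; the gripper's body (76 mm by 85 mm) begins 54 mm behind the grasp point. The pads swing forward as they close: fully open they stand 13 mm farther back than shut.
Start: joints at [-1.262, 0.353, 1.633, -0, 1.155, -0.002], TCP at [191.136, -595.059, 231.281] pointing down, gripper open.
Joint ranges: [-2.63, 2.63], [-0.92, 2.1], [0.06, 2.66], [-1.3, 4.44], [0, 2.69], [-3.02, 3.02]. Speed limits (rad/s): [2.22, 2.22, 2.79, 3.14, 3.14, 3.14].

INTERFACE

Orientations are given as [roll, pitch, yaw] about the fixed x, y, z axes, in that order (R = Rz(yaw) Ry(pitch) Rx(roll)).
In Python, from rig import monitor, imaging, r gives the robot as it stands.
- The arm moves only by the tool drive_tool, never from a script. Its argument "plan" is a list of rows, each an object of numbers: "x", "y", "z": the shift along the tool's x, y, z in units of 50 mm (1.0 is 50 mm); "ax", "ay", "az": the turn, a rotation vector about the tool's x, y, z in units of 6 degrees (1.0 is 6 degrees); "hand": the finger opening in mm, from 0 to 85.4. In form: [{"x": .., "y": .., "z": .., "ax": .., "ay": .., "az": .., "hand": ..}, ...]. A call has 1 to 8 rows; each row is the pose to reach, as a shift and turn from the pose commanded when the call began, along the tool's axes at that moment; what a row does not reach only later rows make up. A row lasts 1/10 s, in which the tool goes at most 50 mm and 8.59 degrees, less where a joint would pass 70% of its speed; a pose out of reach is approached as far as the arm can. A call with a gripper value outside its range is refused whole. The fingers move at their own pace and stop on an object; "grip_force" is the grip in N (left out, the last holds). Time passes only in rows, so rows that repeat a pose let the fingers close. It gives the time, the measured TCP pose, the force, the opening and the grip force at its end, in the units of the state.
- monitor.sense(): the state, without advancing time (a new reading comes with each control period).
- imaging.grab_frame(name): name is "scene" or "top"; returns the picture (420x560x3 uint8, red, green, blue); there is no depth.
- imaging.camera_info(name): a dict with "mtx" (3x3 intrinsics, pixels), "R" (3x3) and "t" (3): a world point X has camera coordinates R X + t. Camera axes: x right, y down, z forward; pixel columns grow to the right and rows downward; lengths in mm; the calibration is good to about 2 mm. A picture is of the moment at which its call begins. camera_info takes no time and is no camera call.
- r.sign_off(): hands the job in; it is judged then, once.
The state is a dict: "clock": time; "qpos": joint angles; "qvel": joint speeds; "joint_efforts": joint torques, N m; "eef_pos": TCP position; "tcp_rot": TCP orientation; "contact_force": force on the tool from outside, world axes, zero at the start; "wrist_torque": the same for the moment, N m; "opening": opening from 0.0 (shut) to 1.0 (fully open); "grasp_force": force on a finger pad.
Only numpy, scipy, OpenCV 4.12 (cv2) and the standard library are available. Lean on these libraries where they do the work, as an engineer would, in place of code of your own. Each camera call takes 0.05 s, during which the arm holds its last target. There are 200 camera calls.

TASK

Load the plain steel arbor (the one in the wooden rack without a head) into the bench laser marking unit, tapered end down: go in through the sprung light shutter on top, feel for the socket hidden below, and press the arbor fully home past the spring catch while the shutter is held open. Then take the fingers out so that the shutter swings fully shut over it. Be gentle: never press on the unit with more than 40 N, and leave the other arbors and the things lying about where they are.

Things in the scene. Friction and masses are not known exactly. Their poses are not given: they have to be found in the camera images.
- plain_arbor: the part to load: plain turned steel cylinder without a head, 16 mm in diameter, 60 mm long, about 90 g, a thin dark ring line 34 mm above its lower end; its lowest 3 mm taper to a flat of 13 mm diameter. Origin at the centre of the lower (tapered) end, z up its axis. Starts in a rack hole, lower end 6 mm above the table, upper 36 mm free above the rack.
- button_arbor: bystander: steel arbor 50 mm long with the same 16 mm shank and a flat round head 26 mm in diameter; stands in another hole of the rack. Origin at the centre of its lower end.
- stud_arbor: bystander: steel arbor 58 mm long with the same 16 mm shank, a flange 23 mm in diameter and a thin 10 mm spigot above it; stands in another hole of the rack. Origin at the centre of its lower end.
- rack: wooden block 46 x 146 x 30 mm (x, y, z), fixed to the table, origin at the centre of its underside; three holes 24 mm deep in a row along its y axis, 50 mm apart, one at the centre. Each holds one arbor loosely, in any order. Grasp an arbor with one finger on each x side of the rack, as its neighbours stand in the y direction.
- marker: white and grey marking unit, a box 112 mm high fixed to the table. Origin at table height, straight below opening; the box reaches from x = -41 to +49 mm and y = -94 to +94 mm of its own frame; its front, with a keyed switch, faces -x. Its top opening is closed by the shutter; below is an empty well with the hidden socket in its floor.
- opening (a point): point level with the unit's top, 112 mm above the table, over the middle of the socket's travel; axes as the unit. The opening reaches from x = -16 to +24 mm and y = -64 to +64 mm of this point. Fingers that hold the arbor must stand on its two y sides to pass, and open by no more than fits. They may hold the shutter open and rub on it.
- well_floor (a point): middle of the socket's travel, on the well's flat floor, 34 mm above the table, 78 mm below the top; axes as the unit. The socket is a round hole 17 mm wide, 20 mm deep, no countersink. It lies at x = 0 of this point and at y anywhere from -14 to +14 mm (a stiff carriage, left where the last job ended): not measured, hidden by the shutter, to be felt for with the arbor's taper.
- socket_bottom (a point): height of the socket's bottom (14 mm above the table), below the middle of its travel; its true y is unknown as said. A spring ball in the socket's +x side meets the arbor some 5 mm below the well's floor, taking 4 to 12 N of push and then pushing 2 to 3 N towards -x. Fully home, the arbor stands on this bottom, its upper end 38 mm below the unit's top, just clear of the shutter's swing.
- shutter (a joint): sprung steel flap 38 x 126 x 2.5 mm in the top opening, 1 mm below the top; hinged on its far edge (x = +24 mm of the unit, 109 mm above the table), free edge towards the front. Pushed from above it swings down into the well, and springs back up. Radians: 0 shut, 1.5 hanging straight down. About 2 N over the socket's line start to open it, 3 N (towards the front) hold it wide; it rubs with up to 2.5 N.
- loupe: bystander: black eye loupe 37 mm wide, 31 mm high, standing on the table
- tweezers: bystander: steel tweezers 125 mm long lying on the table
- tin: bystander: round metal tin 48 mm wide, 22 mm high, at the left

How it is judged (in metres and radians):
On the way, in this order (a step that is already met when the one before it is completed fails the run):
1. the plain arbor is inside the well, its lower end more than 40 mm below the top of the unit, with the shutter pushed open (value of joint shutter above 0.6 rad and z of plain_arbor in the frame of marker below 0.072 m and x of plain_arbor in the frame of marker between -0.016 and 0.024 m and y of plain_arbor in the frame of marker between -0.064 and 0.064 m), for 0.1 s.
2. the plain arbor stands fully home in the socket while the shutter is still held open (z of plain_arbor in the frame of marker below 0.0165 m and x of plain_arbor in the frame of marker between -0.004 and 0.004 m and angle between plain_arbor's own z axis and vertical below 0.08 rad and value of joint shutter above 0.3 rad), for 0.1 s.
At the end, for the whole second after the job is handed in: The plain arbor stands at rest fully home in the socket (lower end within 2.5 mm of the socket's bottom, that is less than 16.5 mm above the table, within 4 mm of the socket's line in x, upright within 0.08 rad) and the shutter has swung shut over it (below 0.06 rad) (z of plain_arbor in the frame of marker below 0.0165 m and x of plain_arbor in the frame of marker between -0.004 and 0.004 m and angle between plain_arbor's own z axis and vertical below 0.08 rad and value of joint shutter below 0.06 rad and linear speed of plain_arbor below 0.03 m/s); the robot touches nothing.
It fails at once if the arbor pressed on the unit with more than 40 N (all contacts together) (contact force between plain_arbor and marker above 40 N).
It fails at once if the robot pressed on the unit or its shutter with more than 40 N (contact force between any of the fingers, the arm and marker above 40 N).
It fails at once if another arbor shifted by more than 15 mm (distance of any of button_arbor, stud_arbor from where it was at the start of the episode above 0.015 m).
It fails at once if a thing lying about shifted by more than 20 mm (distance of any of loupe, tweezers, tin from where it was at the start of the episode above 0.02 m).
It also fails if it takes over 72 s, if anything falls off the work surface, if the arm or the gripper's body presses on something with over 40 N, if the wrist force passes 120 N, or if a joint passes its speed limit or range.

## Working session

There is one attempt and no reset: what is moved stays moved. The work goes in short steps, Python scripts to look and compute and a tool call to move; the robot and the scene stay as the last step left them, time stands still between calls to the robot, and variables do not carry over. Pictures are saved under pics/ and viewed, at most 10 in all, crops included, and the job is handed in when it is done.

Besides the shell and the picture viewer there is one more tool, called after ">>>" as name(argument=value, ...), one argument or row to a line, values as JSON. drive_tool: Moves the arm, as the interface text tells. Its arguments: {"type":"object","properties":{"plan":{"type":"array","items":{"type":"object","properties":{"x":{"type":"number"},"y":{"type":"number"},"z":{"type":"number"},"ax":{"type":"number"},"ay":{"type":"number"},"az":{"type":"number"},"hand":{"type":"number"}}}},"grip_force":{"type":"number"}},"required":["plan"]}

```bash
mkdir -p pics; ls; python3 - <<'E'
from rig import monitor, imaging, r
import cv2, numpy as np
s=monitor.sense(); print(s)
for n in("scene","top"):
    im=imaging.grab_frame(n); cv2.imwrite(f"pics/{n}0.png",im[:,:,::-1]); 
    c=imaging.camera_info(n); print(n,c)
E
```

```text
pics
{'clock': 0.0, 'qpos': array([-1.26236119e+00,  3.53649398e-01,  1.63415607e+00, -4.31550574e-06,
        1.15516734e+00, -2.38127881e-03]), 'qvel': array([ 0.0001453 , -0.00023793,  0.00102974, -0.00019825, -0.00110164,
        0.00162854]), 'joint_efforts': array([-1.60514264e-03, -6.05252767e+01, -3.42063868e+01,  2.18961586e-04,
        9.38079553e-03,  1.05249040e-05]), 'eef_pos': array([ 191.01221797, -594.59386259,  230.5515024 ]), 'tcp_rot': array([-3.14021250e+00,  6.59151966e-07,  3.10818157e-01]), 'contact_force': array([0.21551338, 0.23967517, 0.5494077 ]), 'wrist_torque': array([ 0.01002908, -0.02682808, -0.02148008]), 'grasp_force': 0.0, 'opening': 0.9988661772566216}
scene {'mtx': array([[420.58026108,   0.        , 286.3718979 ],
       [  0.        , 420.58026108, 209.80904807],
       [  0.        ,   0.        ,   1.        ]]), 'R': array([[-0.6480035 , -0.76152765, -0.01292644],
       [-0.59114473,  0.513577  , -0.62192168],
       [ 0.48024928, -0.39536603, -0.78297275]]), 't': array([ 357.59307621,  290.96855954, 1040.43853595])}
top {'mtx': array([[489.43951361,   0.        , 281.59630755],
       [  0.        , 489.43951361, 208.72224023],
       [  0.        ,   0.        ,   1.        ]]), 'R': array([[ 0.01473851, -0.99969108,  0.02001316],
       [-0.99198619, -0.01713093, -0.12517958],
       [ 0.12548375, -0.01800782, -0.99193223]]), 't': array([  73.07090658,  498.51515686, 1163.69906008])}
```

View pics/scene0.png

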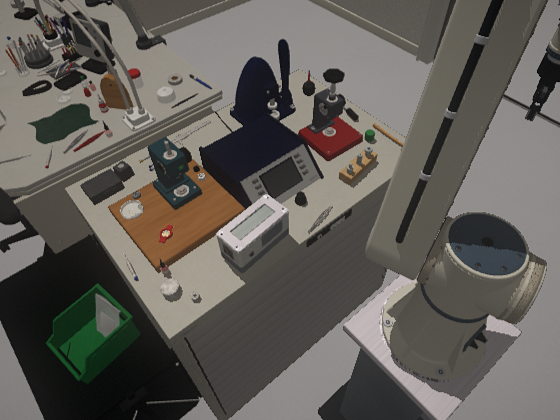

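View pics/top0.png

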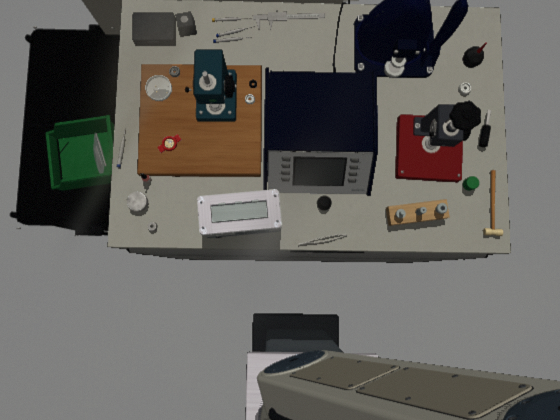

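The top view shows the rack at about (418,213) with three arbors, and the marking unit at (240,212) with its shutter window. The loupe is at (324,203) and the tweezers at (322,240). I'll zoom in on the rack and the unit next.

```bash
python3 - <<'E'
import cv2, numpy as np
t=cv2.imread("pics/top0.png"); s=cv2.imread("pics/scene0.png")
f=lambda im,x,y,w,h,k:cv2.resize(im[y:y+h,x:x+w],None,fx=k,fy=k,interpolation=cv2.INTER_CUBIC)
a=f(t,380,190,80,50,5); b=f(s,330,140,80,50,5); c=f(t,190,180,100,65,4);d=f(s,210,190,100,65,4)
cv2.imwrite("pics/z0.png",np.vstack([np.hstack([a,b]),np.hstack([c,d])]))
E
```

```text
(no output)
```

View pics/z0.png

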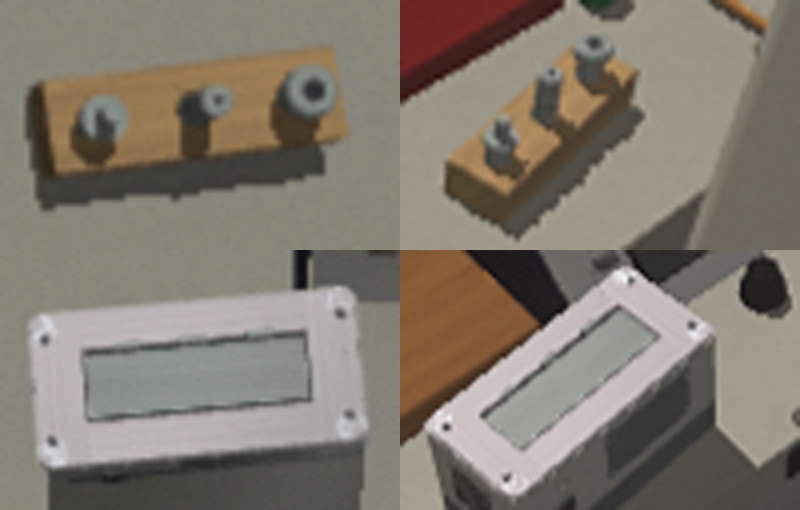

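Crop findings: the plain arbor is the middle one, with its top face at about (423.4,210.4) in top and (359.6,155) in scene. The shutter window corners in top are about (210.5,205.5), (267,200.8), (267.8,217.3) and (212,222.3). The hinge bumps are on the far edge.

```bash
cat > h.py <<'E'
from rig import monitor, imaging, r
import cv2, numpy as np
from scipy.spatial.transform import Rotation as Ro
def ray(n,p):
    c=imaging.camera_info(n); d=c["R"].T@np.linalg.inv(c["mtx"])@[p[0],p[1],1.]; return -c["R"].T@c["t"],d
def plane(n,p,z):
    o,d=ray(n,p); return o+d*(z-o[2])/d[2]
def two(p,q):
    o,d=ray("top",p);e,f=ray("scene",q)
    k=np.linalg.lstsq(np.c_[d,-f],e-o,rcond=None)[0]; a,b=o+k[0]*d,e+k[1]*f
    return (a+b)/2,np.linalg.norm(a-b)
def toTool(dw,s=None):
    s=s or monitor.sense(); return Ro.from_euler("xyz",s["tcp_rot"]).inv().apply(dw)/50
E
python3 - <<'E'
from h import *
print("arbor",two((423.2,210.2),(359.4,154.8)),plane("top",(423.2,210.2),66),plane("scene",(359.4,154.8),66))
t=cv2.imread("pics/top0.png"); hsv=cv2.cvtColor(t,cv2.COLOR_BGR2HSV)
def rect(m,x,y,w,h):
    z=np.zeros_like(m); z[y:y+h,x:x+w]=m[y:y+h,x:x+w]
    c=max(cv2.findContours(z,0,1)[0],key=cv2.contourArea); print(cv2.contourArea(c)); return cv2.boxPoints(cv2.minAreaRect(c))
def rep(n,b,z,cam="top"):
    P=np.array([plane(cam,p,z)[:2] for p in b]); (c,sz,a)=cv2.minAreaRect(P.astype(np.float32))
    print(n,b.round(1).tolist(),"c",P.mean(0),"size",sz,"ang",a)
rep("rack",rect(cv2.inRange(hsv,(8,90,110),(25,255,255)),380,190,80,50),30)
rep("unit",rect(cv2.inRange(hsv,(0,0,165),(180,60,255)),190,180,100,65),112)
w=np.array([(210.5,205.5),(267,200.8),(267.8,217.3),(212,222.3)])-.4
rep("win",w,112)
# scene window: crop d offset (400,250)
ws=np.array([(481,415),(617,309),(660,338),(522,448)])
ws=(ws-[400,250])/4+[210,190]-.4
rep("winS",ws,112,"scene")
E
```

```text
arbor (array([ 495.13280401, -255.63398436,   65.4225899 ]), np.float64(0.05839609135274347)) [ 495.07924332 -255.43313814   66.        ] [ 494.74884688 -255.16893108   66.        ]
532.0
rack [[388.3999938964844, 206.10000610351562], [445.8999938964844, 198.89999389648438], [448.1000061035156, 217.10000610351562], [390.70001220703125, 224.3000030517578]] c [ 496.12490939 -254.52993491] size (45.24763870239258, 145.24632263183594) ang 8.045595169067383
2944.0
unit [[195.8000030517578, 195.89999389648438], [278.0, 188.5], [281.3999938964844, 226.10000610351562], [199.1999969482422, 233.60000610351562]] c [480.24389045 179.70962925] size (86.7159652709961, 187.45504760742188) ang 6.299100399017334
win [[210.1, 205.1], [266.6, 200.4], [267.4, 216.9], [211.6, 221.9]] c [479.98972732 179.0717761 ] size (38.473751068115234, 128.52352905273438) ang 5.814611911773682
winS [[229.8, 230.8], [263.8, 204.4], [274.6, 211.6], [240.1, 239.1]] c [478.56191495 178.14432696] size (39.10889434814453, 125.18643188476562) ang 5.42451810836792
```

```bash
cat >> h.py <<'E'
def go(p,yaw,s=None):
    s=s or monitor.sense(); R0=Ro.from_euler("xyz",s["tcp_rot"]); R1=Ro.from_euler("xyz",[np.pi,0,np.radians(yaw)])
    print("d",(R0.inv().apply(np.array(p)-s["eef_pos"])/50).round(3),"a",(np.degrees((R0.inv()*R1).as_rotvec())/6).round(3))
E
python3 -c "
from h import *
go((495,-255.4,140),98)"
```

```text
d [ 7.864 -4.598  1.818] a [-1.0000e-02 -9.0000e-03 -1.3366e+01]
```

>>> drive_tool(
  plan=[
    {"x": 0.8, "y": -0.46, "z": 0.1, "az": -1.4, "hand": 60},
    {"x": 1.6, "y": -0.92, "z": 0.2, "az": -2.8, "hand": 60},
    {"x": 2.4, "y": -1.38, "z": 0.3, "az": -4.2, "hand": 60},
    {"x": 3.2, "y": -1.84, "z": 0.4, "az": -5.6, "hand": 60},
    {"x": 4.0, "y": -2.3, "z": 0.5, "az": -7.0, "hand": 60},
    {"x": 4.8, "y": -2.8, "z": 0.6, "az": -8.4, "hand": 60},
    {"x": 5.6, "y": -3.27, "z": 0.7, "az": -9.8, "hand": 60},
    {"x": 6.4, "y": -3.74, "z": 0.8, "az": -11.2, "hand": 60},
  ],
)

```text
invalid input
```

```bash
python3 -c "
from h import *
s=monitor.sense();print(s['clock'],s['eef_pos'],s['tcp_rot'],s['opening'])
go((495,-255.4,140),98)"
```

```text
0.1 [ 190.98121059 -594.6415631   230.60507236] [-3.14027383e+00 -1.25128714e-05  3.10789184e-01] 0.9965224817337279
d [ 7.864 -4.598  1.818] a [-1.0000e-02 -9.0000e-03 -1.3366e+01]
```

>>> drive_tool(
  plan=[
    {"x": 0.8, "y": -0.46, "z": 0.1, "ax": 0, "ay": 0, "az": -1.4, "hand": 60},
    {"x": 1.6, "y": -0.92, "z": 0.2, "ax": 0, "ay": 0, "az": -2.8, "hand": 60},
    {"x": 2.4, "y": -1.38, "z": 0.3, "ax": 0, "ay": 0, "az": -4.2, "hand": 60},
    {"x": 3.2, "y": -1.84, "z": 0.4, "ax": 0, "ay": 0, "az": -5.6, "hand": 60},
    {"x": 4.0, "y": -2.3, "z": 0.5, "ax": 0, "ay": 0, "az": -7.0, "hand": 60},
    {"x": 4.8, "y": -2.8, "z": 0.6, "ax": 0, "ay": 0, "az": -8.4, "hand": 60},
    {"x": 5.6, "y": -3.27, "z": 0.7, "ax": 0, "ay": 0, "az": -9.8, "hand": 60},
    {"x": 6.4, "y": -3.74, "z": 0.8, "ax": 0, "ay": 0, "az": -11.2, "hand": 60},
  ],
  grip_force=40,
)

```text
clock: 0.9
eef_pos: [439.5, -317.4, 191.0]
tcp_rot: [-3.141, -0.0, 1.49]
contact_force: [0.7, -0.4, 0.0]
opening: 0.7
grasp_force: 0.0
```

```bash
python3 -c "
from h import *
s=monitor.sense();print(s['clock'],s['eef_pos'],s['tcp_rot'],s['opening'])
go((495,-255.4,140),98)"
```

```text
0.9 [ 439.45081914 -317.44610501  190.96320005] [-3.14140725e+00 -1.38410194e-04  1.48964959e+00] 0.7000798618838106
d [1.327 1.007 1.019] a [-2.000e-03 -2.000e-03 -2.108e+00]
```

>>> drive_tool(
  plan=[
    {"x": 0.7, "y": 0.5, "z": 0.5, "ax": 0, "ay": 0, "az": -1.1, "hand": 60},
    {"x": 1.33, "y": 1.0, "z": 1.02, "ax": 0, "ay": 0, "az": -2.1, "hand": 60},
    {"x": 1.33, "y": 1.0, "z": 1.02, "ax": 0, "ay": 0, "az": -2.1, "hand": 60},
    {"x": 1.33, "y": 1.0, "z": 1.02, "ax": 0, "ay": 0, "az": -2.1, "hand": 60},
  ],
  grip_force=40,
)

```text
clock: 1.3
eef_pos: [494.0, -256.3, 139.4]
tcp_rot: [-3.14, -0.001, 1.705]
contact_force: [0.8, -1.1, -0.3]
opening: 0.696
grasp_force: 0.0
```

```bash
python3 -c "
from h import *
s=monitor.sense();print(s['clock'],s['eef_pos'],s['tcp_rot'],s['contact_force'],s['qpos'])
go((495,-255.4,37),98)
t=imaging.grab_frame('top');q=imaging.grab_frame('scene')
f=lambda im,x,y,w,h,k:cv2.resize(im[y:y+h,x:x+w,::-1],None,fx=k,fy=k,interpolation=cv2.INTER_CUBIC)
cv2.imwrite('pics/a1.png',np.hstack([f(t,370,150,100,100,4),f(q,310,80,100,100,4)]))"
```

```text
1.3 [ 494.0230948  -256.34182047  139.4439565 ] [-3.13971979e+00 -1.01033174e-03  1.70489703e+00] [ 0.81310526 -1.11225938 -0.32181513] [-4.81179735e-01  3.55815557e-01  1.86124004e+00 -3.20085399e-04
  9.26649634e-01 -6.15088898e-01]
d [0.014 0.026 2.049] a [-0.018 -0.01  -0.053]
```

View pics/a1.png

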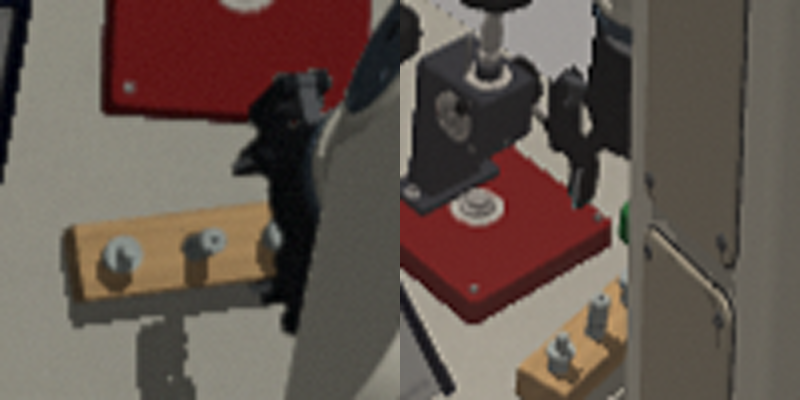

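```bash
cat >> h.py <<'E'
def proj(n,X):
    c=imaging.camera_info(n); u=c["mtx"]@(c["R"]@np.array(X,float)+c["t"]); return (u[:2]/u[2]).round(1)
E
python3 -c "
from h import *
s=monitor.sense();R=Ro.from_euler('xyz',s['tcp_rot']).as_matrix()
for y in(-30,0,30):
  for z in (-6,): 
    P=s['eef_pos']+R@[0,y,z]; print(P,proj('top',P),proj('scene',P))
print(proj('top',(495,-255.4,66)))
"
```

```text
[ 464.21954662 -261.88951886  146.70088229] [437.6 219.6] [371.8 139.5]
[ 493.9602283  -257.95355073  146.70373098] [435.5 206.3] [363.5 135.1]
[ 523.70090998 -254.01758261  146.70657966] [433.4 193. ] [355.4 130.7]
[423.2 210.2]
```

Fingers sit where the calibration predicts: the far fingertip is at about (432,191) in top and (355,131) in scene. Descending to grasp.

>>> drive_tool(
  plan=[
    {"x": 0.01, "y": 0.03, "z": 0.7, "ax": 0, "ay": 0, "az": 0, "hand": 60},
    {"x": 0.01, "y": 0.03, "z": 1.4, "ax": 0, "ay": 0, "az": 0, "hand": 60},
    {"x": 0.01, "y": 0.03, "z": 1.9, "ax": 0, "ay": 0, "az": 0, "hand": 60},
    {"x": 0.01, "y": 0.03, "z": 2.05, "ax": 0, "ay": 0, "az": 0, "hand": 60},
    {"x": 0.01, "y": 0.03, "z": 2.05, "ax": 0, "ay": 0, "az": 0, "hand": 12},
    {"x": 0.01, "y": 0.03, "z": 2.05, "ax": 0, "ay": 0, "az": 0, "hand": 12},
    {"x": 0.01, "y": 0.03, "z": 2.05, "ax": 0, "ay": 0, "az": 0, "hand": 12},
    {"x": 0.01, "y": 0.03, "z": 2.05, "ax": 0, "ay": 0, "az": 0, "hand": 12},
  ],
  grip_force=40,
)

```text
clock: 2.2
eef_pos: [496.6, -257.3, 39.4]
tcp_rot: [3.139, 0.002, 1.703]
contact_force: [-1.0, -0.8, 8.6]
opening: 0.167
grasp_force: 39.0
```

>>> drive_tool(
  plan=[
    {"x": 0, "y": 0, "z": 0, "ax": 0, "ay": 0, "az": 0, "hand": 12},
    {"x": 0, "y": 0, "z": 0, "ax": 0, "ay": 0, "az": 0, "hand": 12},
    {"x": 0, "y": 0, "z": 0, "ax": 0, "ay": 0, "az": 0, "hand": 12},
  ],
  grip_force=60,
)

```text
clock: 2.5
eef_pos: [496.6, -257.3, 39.5]
tcp_rot: [3.14, 0.002, 1.704]
contact_force: [-1.8, -1.6, 8.3]
opening: 0.165
grasp_force: 58.3
```

>>> drive_tool(
  plan=[
    {"x": 0, "y": 0, "z": -0.3, "ax": 0, "ay": 0, "az": 0, "hand": 12},
    {"x": 0, "y": 0, "z": -0.8, "ax": 0, "ay": 0, "az": 0, "hand": 12},
    {"x": 0, "y": 0, "z": -1.4, "ax": 0, "ay": 0, "az": 0, "hand": 12},
    {"x": 0, "y": 0, "z": -2.1, "ax": 0, "ay": 0, "az": 0, "hand": 12},
    {"x": 0, "y": 0, "z": -2.8, "ax": 0, "ay": 0, "az": 0, "hand": 12},
    {"x": 0, "y": -0.3, "z": -3.5, "ax": 0, "ay": 0, "az": 0, "hand": 12},
    {"x": 0, "y": -0.7, "z": -4.1, "ax": 0, "ay": 0, "az": 0, "hand": 12},
    {"x": 0, "y": -1.2, "z": -4.4, "ax": 0, "ay": 0, "az": 0, "hand": 12},
  ],
  grip_force=60,
)

```text
clock: 3.3
eef_pos: [436.6, -264.8, 261.8]
tcp_rot: [3.138, 0.003, 1.704]
contact_force: [0.1, -0.2, -0.8]
opening: 0.166
grasp_force: 59.0
```

```bash
python3 -c "
from h import *
s=monitor.sense();print(s['clock'],s['eef_pos'],s['opening'],s['contact_force'])
go((430,178.6,255),186)
t=imaging.grab_frame('top');q=imaging.grab_frame('scene')
f=lambda im,x,y,w,h,k:cv2.resize(im[y:y+h,x:x+w,::-1],None,fx=k,fy=k,interpolation=cv2.INTER_CUBIC)
cv2.imwrite('pics/a2.png',np.hstack([f(t,370,150,100,100,4),f(q,330,60,100,130,4)[:400]]))"
```

```text
3.3 [ 436.63064068 -264.83798841  261.84023445] 0.16612085563153847 [ 0.07336317 -0.22664018 -0.79142669]
d [8.808 1.05  0.115] a [ 6.0000e-03  4.9000e-02 -1.4724e+01]
```

>>> drive_tool(
  plan=[
    {"x": 0.7, "y": 0.08, "z": 0, "ax": 0, "ay": 0, "az": -1.3, "hand": 12},
    {"x": 1.5, "y": 0.18, "z": 0, "ax": 0, "ay": 0, "az": -2.6, "hand": 12},
    {"x": 2.3, "y": 0.27, "z": 0, "ax": 0, "ay": 0, "az": -3.9, "hand": 12},
    {"x": 3.1, "y": 0.37, "z": 0, "ax": 0, "ay": 0, "az": -5.2, "hand": 12},
    {"x": 3.9, "y": 0.46, "z": 0, "ax": 0, "ay": 0, "az": -6.5, "hand": 12},
    {"x": 4.7, "y": 0.56, "z": 0, "ax": 0, "ay": 0, "az": -7.8, "hand": 12},
    {"x": 5.5, "y": 0.65, "z": 0, "ax": 0, "ay": 0, "az": -9.1, "hand": 12},
    {"x": 6.3, "y": 0.75, "z": 0, "ax": 0, "ay": 0, "az": -10.4, "hand": 12},
  ],
  grip_force=60,
)

```text
clock: 4.2
eef_pos: [431.2, 54.6, 258.2]
tcp_rot: [3.141, 0.0, 2.798]
contact_force: [0.1, 1.1, -0.9]
opening: 0.165
grasp_force: 59.1
```

```bash
python3 -c "
from h import *
go((460,177,220),186)"
```

```text
d [0.281 2.5   0.764] a [ 2.000e-03  2.000e-03 -4.278e+00]
```

>>> drive_tool(
  plan=[
    {"x": 0.06, "y": 0.6, "z": 0.1, "ax": 0, "ay": 0, "az": -1.2, "hand": 12},
    {"x": 0.13, "y": 1.2, "z": 0.3, "ax": 0, "ay": 0, "az": -2.4, "hand": 12},
    {"x": 0.2, "y": 1.8, "z": 0.5, "ax": 0, "ay": 0, "az": -3.4, "hand": 12},
    {"x": 0.26, "y": 2.3, "z": 0.7, "ax": 0, "ay": 0, "az": -4.1, "hand": 12},
    {"x": 0.28, "y": 2.5, "z": 0.76, "ax": 0, "ay": 0, "az": -4.28, "hand": 12},
    {"x": 0.28, "y": 2.5, "z": 0.76, "ax": 0, "ay": 0, "az": -4.28, "hand": 12},
    {"x": 0.28, "y": 2.5, "z": 0.76, "ax": 0, "ay": 0, "az": -4.28, "hand": 12},
  ],
  grip_force=60,
)

```text
clock: 4.9
eef_pos: [460.9, 174.5, 220.0]
tcp_rot: [-3.141, -0.0, -3.043]
contact_force: [-0.3, -0.4, -1.4]
opening: 0.168
grasp_force: 59.1
```

```bash
python3 -c "
from h import *
s=monitor.sense();print(s['clock'],s['eef_pos'],s['opening'],s['contact_force'],s['tcp_rot'],s['wrist_torque'])
go((475.6,178.6,160),186)
b=s['eef_pos']+np.array([0,0,-33]);print('pred bottom',proj('top',b),proj('scene',b))
t=imaging.grab_frame('top');q=imaging.grab_frame('scene')
cv2.imwrite('pics/t3.png',t[:,:,::-1]);cv2.imwrite('pics/s3.png',q[:,:,::-1])
f=lambda im,x,y,w,h,k:cv2.resize(im[y:y+h,x:x+w,::-1],None,fx=k,fy=k,interpolation=cv2.INTER_CUBIC)
cv2.imwrite('pics/a3.png',np.hstack([f(t,190,150,100,100,4),f(q,210,150,100,100,4)]))"
```

```text
4.9 [460.93810329 174.4745481  220.00175962] 0.16758915473484595 [-0.31504688 -0.41192338 -1.37354987] [-3.14117267e+00 -4.33080479e-04 -3.04332953e+00] [ 0.00038839 -0.01405965  0.01189996]
d [-0.3    0.054  1.2  ] a [-0.004 -0.004 -0.062]
pred bottom [238.6 215.8] [255.7 206.5]
```

View pics/a3.png

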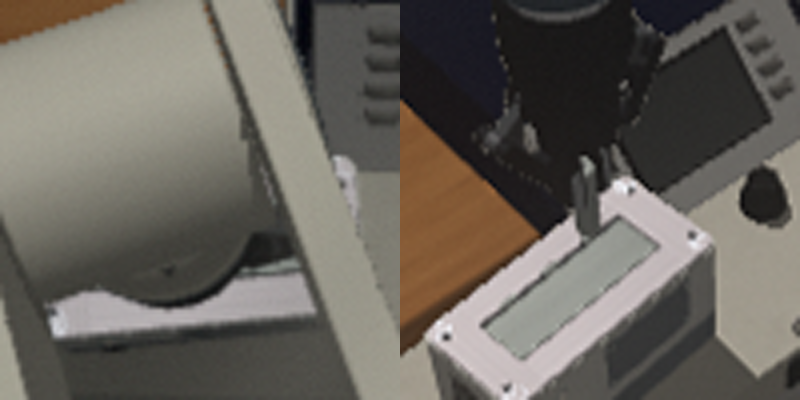

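Scene view: the arbor is held upright between the fingers, its lower end at about (257,209), to the front side of the window. It sits about 2 mm toward -x of the TCP. I'll go down to just above the shutter.

>>> drive_tool(
  plan=[
    {"x": -0.2, "y": 0.03, "z": 0.4, "ax": 0, "ay": 0, "az": -0.06, "hand": 12},
    {"x": -0.35, "y": 0.05, "z": 0.8, "ax": 0, "ay": 0, "az": -0.06, "hand": 12},
    {"x": -0.35, "y": 0.05, "z": 1.1, "ax": 0, "ay": 0, "az": -0.06, "hand": 12},
    {"x": -0.35, "y": 0.05, "z": 1.3, "ax": 0, "ay": 0, "az": -0.06, "hand": 12},
    {"x": -0.35, "y": 0.05, "z": 1.4, "ax": 0, "ay": 0, "az": -0.06, "hand": 12},
    {"x": -0.35, "y": 0.05, "z": 1.4, "ax": 0, "ay": 0, "az": -0.06, "hand": 12},
    {"x": -0.35, "y": 0.05, "z": 1.4, "ax": 0, "ay": 0, "az": -0.06, "hand": 12},
  ],
  grip_force=60,
)

```text
clock: 5.7
eef_pos: [478.7, 179.1, 150.4]
tcp_rot: [3.141, 0.001, -3.036]
contact_force: [-0.1, 0.3, -0.4]
opening: 0.165
grasp_force: 59.1
```

```bash
python3 -c "
from h import *
s=monitor.sense();print(s['clock'],s['eef_pos'],s['contact_force'],s['tcp_rot'])
b=s['eef_pos']+np.array([0,0,-33]);print('pred bottom',proj('scene',b))
for a in(0,2,4): print(a,[proj('scene',s['eef_pos']+np.array([-a,0,z])).tolist() for z in (-20,-33)])
q=imaging.grab_frame('scene');cv2.imwrite('pics/s4.png',q[:,:,::-1])
g=cv2.cvtColor(q,cv2.COLOR_RGB2GRAY)
for y in range(206,228,2): print(y,g[y,240:275])
f=lambda im,x,y,w,h,k:cv2.resize(im[y:y+h,x:x+w,::-1],None,fx=k,fy=k,interpolation=cv2.INTER_CUBIC)
cv2.imwrite('pics/a4.png',f(q,215,185,75,75,8))"
```

```text
5.7 [478.72504684 179.10606406 150.44325463] [-0.13005872  0.33153199 -0.4202617 ] [ 3.14137346e+00  8.73008037e-04 -3.03637330e+00]
pred bottom [252. 220.]
0 [[251.6, 217.0], [252.0, 220.0]]
2 [[252.1, 217.5], [252.5, 220.5]]
4 [[252.5, 217.9], [252.9, 220.9]]
206 [ 33  35  36  36  34  34  33  34  33  32  33  61 127 158  63  27  38  72
  51 106 149  79  89 143 156 155 147 125 136 186 201 198 195 195 196]
208 [ 34  33  33  34  33  34  34  35  33  34  45  63 124 114  76  32  34  66
  71  69 113 142 157 156 155 155 155 156 154 140 137 152 202 200 196]
210 [ 31  33  31  34  33  33  34  32  34  53  75  66  48  75  71  41  31  51
  84 164 160 158 157 158 158 156 155 153 153 152 152 145 133 132 166]
212 [ 61  63 132 127  24  31  32  35  35  52  76  71  49  76  73  68  49 109
 153 161 160 160 159 156 155 153 154 154 156 155 155 157 165 130 152]
214 [179 206 203 202 181 122  23  29  32  39  75  73  50  63  73  87 169 162
 162 160 159 157 157 154 155 156 156 158 158 156 149 145 180 195 196]
216 [201 201 201 200 200 204 170 137  53  59  73  75  65  76  71  84 170 164
 160 157 157 156 155 157 158 158 159 151 116 150 181 196 196 195 195]
218 [200 199 201 204 200 123 106 108 156 162  84  73  74  76  72  79 143 160
 159 157 158 158 159 160 158 157 146 177 198 195 196 195 194 194 192]
220 [206 206 181 123  81 115 152 167 166 163 109  71  75  76  71  77 135 161
 161 160 160 162 158 131 130 184 198 197 196 197 198 196 194 197 199]
222 [147  80  93 152 167 166 164 162 164 164 161 110  73  76  75  82 113 111
 110 121 185 106  94 133 205 201 197 199 196 132 130  95 138 137 131]
224 [114 151 168 166 164 164 163 162 162 159 161 158  70  78  81  80  79  79
  80  82  93  96  97  95  99 147 206 195  87  95  97  95  91  87  85]
226 [167 164 162 163 163 162 161 159 160 162 161 167 170 144  78  79  84  88
  95 100  99  96  99  97  97  96  94  97  97  95  90  86  86  77  57]
```

View pics/a4.png

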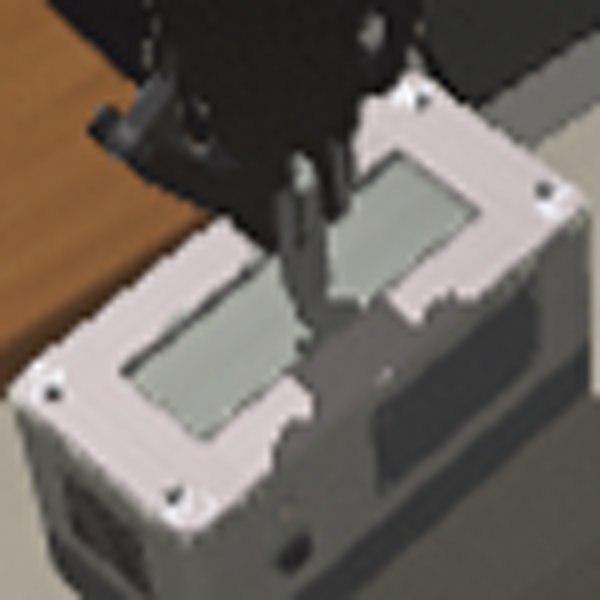

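The arbor measures about +0.9 mm in x from the socket line in both cameras. In the scene crop its foot is at about (252.8,220), over the shutter. I'll shift to the -y end and go in slowly.

>>> drive_tool(
  plan=[
    {"x": 0.017, "y": -0.2, "z": 0.1, "ax": 0, "ay": 0, "az": 0, "hand": 12},
    {"x": 0.017, "y": -0.34, "z": 0.3, "ax": 0, "ay": 0, "az": 0, "hand": 12},
    {"x": 0.017, "y": -0.34, "z": 0.5, "ax": 0, "ay": 0, "az": 0, "hand": 12},
    {"x": 0.017, "y": -0.34, "z": 0.65, "ax": 0, "ay": 0, "az": 0, "hand": 12},
    {"x": 0.017, "y": -0.34, "z": 0.8, "ax": 0, "ay": 0, "az": 0, "hand": 12},
    {"x": 0.017, "y": -0.34, "z": 0.95, "ax": 0, "ay": 0, "az": 0, "hand": 12},
    {"x": 0.017, "y": -0.34, "z": 1.05, "ax": 0, "ay": 0, "az": 0, "hand": 12},
    {"x": 0.017, "y": -0.34, "z": 1.05, "ax": 0, "ay": 0, "az": 0, "hand": 12},
  ],
  grip_force=60,
)

```text
clock: 6.55
eef_pos: [477.9, 161.9, 96.0]
tcp_rot: [-3.141, -0.003, -3.036]
contact_force: [-4.2, 0.0, -2.8]
opening: 0.166
grasp_force: 58.8
```

>>> drive_tool(
  plan=[
    {"x": -0.03, "y": 0, "z": 0.15, "ax": 0, "ay": 0, "az": 0, "hand": 12},
    {"x": -0.03, "y": 0, "z": 0.3, "ax": 0, "ay": 0, "az": 0, "hand": 12},
    {"x": -0.03, "y": 0, "z": 0.4, "ax": 0, "ay": 0, "az": 0, "hand": 12},
    {"x": -0.03, "y": 0, "z": 0.47, "ax": 0, "ay": 0, "az": 0, "hand": 12},
    {"x": -0.03, "y": 0, "z": 0.47, "ax": 0, "ay": 0, "az": 0, "hand": 12},
  ],
  grip_force=60,
)

```text
clock: 7.05
eef_pos: [480.5, 162.2, 73.3]
tcp_rot: [-3.141, -0.001, -3.036]
contact_force: [-3.8, 0.2, -1.7]
opening: 0.165
grasp_force: 60.6
```

>>> drive_tool(
  plan=[
    {"x": 0.015, "y": 0, "z": 0.06, "ax": 0, "ay": 0, "az": 0, "hand": 12},
    {"x": 0.015, "y": 0, "z": 0.1, "ax": 0, "ay": 0, "az": 0, "hand": 12},
    {"x": 0.015, "y": 0, "z": 0.13, "ax": 0, "ay": 0, "az": 0, "hand": 12},
    {"x": 0.015, "y": 0, "z": 0.16, "ax": 0, "ay": 0, "az": 0, "hand": 12},
    {"x": 0.015, "y": 0, "z": 0.16, "ax": 0, "ay": 0, "az": 0, "hand": 12},
  ],
  grip_force=60,
)

```text
clock: 7.55
eef_pos: [480.6, 162.4, 67.2]
tcp_rot: [3.141, 0.001, -3.036]
contact_force: [-7.1, -1.7, 21.3]
opening: 0.164
grasp_force: 63.0
```

>>> drive_tool(
  plan=[
    {"x": 0.01, "y": 0, "z": -0.025, "ax": 0, "ay": 0, "az": 0, "hand": 12},
    {"x": 0.01, "y": 0.015, "z": -0.025, "ax": 0, "ay": 0, "az": 0, "hand": 12},
    {"x": 0.01, "y": 0.03, "z": -0.025, "ax": 0, "ay": 0, "az": 0, "hand": 12},
    {"x": 0.01, "y": 0.045, "z": -0.025, "ax": 0, "ay": 0, "az": 0, "hand": 12},
    {"x": 0.01, "y": 0.06, "z": -0.025, "ax": 0, "ay": 0, "az": 0, "hand": 12},
    {"x": 0.01, "y": 0.075, "z": -0.025, "ax": 0, "ay": 0, "az": 0, "hand": 12},
    {"x": 0.01, "y": 0.09, "z": -0.025, "ax": 0, "ay": 0, "az": 0, "hand": 12},
  ],
  grip_force=60,
)

```text
clock: 8.25
eef_pos: [479.4, 165.8, 67.3]
tcp_rot: [-3.14, 0.0, -3.035]
contact_force: [-3.0, -7.1, 8.5]
opening: 0.164
grasp_force: 61.7
```

>>> drive_tool(
  plan=[
    {"x": 0, "y": 0.015, "z": 0.01, "ax": 0, "ay": 0, "az": 0, "hand": 12},
    {"x": 0, "y": 0.03, "z": 0.01, "ax": 0, "ay": 0, "az": 0, "hand": 12},
    {"x": 0, "y": 0.045, "z": 0.01, "ax": 0, "ay": 0, "az": 0, "hand": 12},
    {"x": 0, "y": 0.06, "z": 0.01, "ax": 0, "ay": 0, "az": 0, "hand": 12},
    {"x": 0, "y": 0.075, "z": 0.01, "ax": 0, "ay": 0, "az": 0, "hand": 12},
    {"x": 0, "y": 0.09, "z": 0.01, "ax": 0, "ay": 0, "az": 0, "hand": 12},
  ],
  grip_force=60,
)

```text
clock: 8.85
eef_pos: [478.3, 171.0, 66.2]
tcp_rot: [-3.141, -0.001, -3.036]
contact_force: [-2.1, -2.6, -0.2]
opening: 0.164
grasp_force: 60.7
```

The vertical force vanished and z dropped by 1.1 mm, so the taper is over the socket. Probing down.

>>> drive_tool(
  plan=[
    {"x": 0, "y": 0, "z": 0.015, "ax": 0, "ay": 0, "az": 0, "hand": 12},
    {"x": 0, "y": 0, "z": 0.03, "ax": 0, "ay": 0, "az": 0, "hand": 12},
    {"x": 0, "y": 0, "z": 0.045, "ax": 0, "ay": 0, "az": 0, "hand": 12},
    {"x": 0, "y": 0, "z": 0.045, "ax": 0, "ay": 0, "az": 0, "hand": 12},
  ],
  grip_force=60,
)

```text
clock: 9.25
eef_pos: [478.6, 171.3, 64.2]
tcp_rot: [3.141, -0.0, -3.036]
contact_force: [-2.6, 0.5, 0.6]
opening: 0.165
grasp_force: 60.5
```

>>> drive_tool(
  plan=[
    {"x": 0, "y": 0, "z": 0.02, "ax": 0, "ay": 0, "az": 0, "hand": 12},
    {"x": 0, "y": 0, "z": 0.04, "ax": 0, "ay": 0, "az": 0, "hand": 12},
    {"x": 0, "y": 0, "z": 0.06, "ax": 0, "ay": 0, "az": 0, "hand": 12},
    {"x": 0, "y": 0, "z": 0.06, "ax": 0, "ay": 0, "az": 0, "hand": 12},
  ],
  grip_force=60,
)

```text
clock: 9.65
eef_pos: [478.5, 171.1, 61.1]
tcp_rot: [-3.142, -0.0, -3.036]
contact_force: [-3.1, -0.8, 0.6]
opening: 0.163
grasp_force: 60.5
```

>>> drive_tool(
  plan=[
    {"x": 0, "y": 0, "z": 0.02, "ax": 0, "ay": 0, "az": 0, "hand": 12},
    {"x": 0, "y": 0, "z": 0.04, "ax": 0, "ay": 0, "az": 0, "hand": 12},
    {"x": 0, "y": 0, "z": 0.06, "ax": 0, "ay": 0, "az": 0, "hand": 12},
    {"x": 0, "y": 0, "z": 0.08, "ax": 0, "ay": 0, "az": 0, "hand": 12},
    {"x": 0, "y": 0, "z": 0.08, "ax": 0, "ay": 0, "az": 0, "hand": 12},
  ],
  grip_force=60,
)

```text
clock: 10.15
eef_pos: [478.1, 171.0, 57.0]
tcp_rot: [-3.141, -0.001, -3.036]
contact_force: [-4.8, -0.8, 0.7]
opening: 0.166
grasp_force: 60.3
```

>>> drive_tool(
  plan=[
    {"x": 0, "y": 0, "z": 0.03, "ax": 0, "ay": 0, "az": 0, "hand": 12},
    {"x": 0, "y": 0, "z": 0.06, "ax": 0, "ay": 0, "az": 0, "hand": 12},
    {"x": 0, "y": 0, "z": 0.09, "ax": 0, "ay": 0, "az": 0, "hand": 12},
    {"x": 0, "y": 0, "z": 0.12, "ax": 0, "ay": 0, "az": 0, "hand": 12},
    {"x": 0, "y": 0, "z": 0.15, "ax": 0, "ay": 0, "az": 0, "hand": 12},
    {"x": 0, "y": 0, "z": 0.15, "ax": 0, "ay": 0, "az": 0, "hand": 12},
  ],
  grip_force=60,
)

```text
clock: 10.75
eef_pos: [478.2, 171.0, 49.4]
tcp_rot: [-3.141, -0.001, -3.036]
contact_force: [-4.6, -1.1, -0.7]
opening: 0.163
grasp_force: 60.4
```

>>> drive_tool(
  plan=[
    {"x": 0, "y": 0, "z": 0.02, "ax": 0, "ay": 0, "az": 0, "hand": 12},
    {"x": 0, "y": 0, "z": 0.04, "ax": 0, "ay": 0, "az": 0, "hand": 12},
    {"x": 0, "y": 0, "z": 0.06, "ax": 0, "ay": 0, "az": 0, "hand": 12},
    {"x": 0, "y": 0, "z": 0.06, "ax": 0, "ay": 0, "az": 0, "hand": 12},
  ],
  grip_force=60,
)

```text
clock: 11.15
eef_pos: [478.7, 171.1, 47.4]
tcp_rot: [-3.142, 0.0, -3.036]
contact_force: [-7.5, -1.4, 10.8]
opening: 0.167
grasp_force: 61.8
```

On the bottom: 20 mm below the floor contact, with 11 N. Releasing.

>>> drive_tool(
  plan=[
    {"x": 0, "y": 0, "z": -0.01, "ax": 0, "ay": 0, "az": 0, "hand": 12},
    {"x": 0, "y": 0, "z": -0.01, "ax": 0, "ay": 0, "az": 0, "hand": 17},
    {"x": 0, "y": 0, "z": -0.01, "ax": 0, "ay": 0, "az": 0, "hand": 22},
    {"x": 0, "y": 0, "z": -0.01, "ax": 0, "ay": 0, "az": 0, "hand": 30},
    {"x": 0, "y": 0, "z": -0.01, "ax": 0, "ay": 0, "az": 0, "hand": 30},
    {"x": 0, "y": 0, "z": -0.01, "ax": 0, "ay": 0, "az": 0, "hand": 30},
  ],
  grip_force=60,
)

```text
clock: 11.75
eef_pos: [478.8, 171.1, 47.3]
tcp_rot: [-3.142, 0.0, -3.036]
contact_force: [-2.7, -1.5, -0.3]
opening: 0.352
grasp_force: 1.5
```

>>> drive_tool(
  plan=[
    {"x": 0, "y": 0, "z": -0.05, "ax": 0, "ay": 0, "az": 0, "hand": 30},
    {"x": 0, "y": 0, "z": -0.12, "ax": 0, "ay": 0, "az": 0, "hand": 30},
    {"x": 0, "y": 0, "z": -0.2, "ax": 0, "ay": 0, "az": 0, "hand": 30},
    {"x": 0, "y": 0, "z": -0.3, "ax": 0, "ay": 0, "az": 0, "hand": 30},
    {"x": 0, "y": 0, "z": -0.4, "ax": 0, "ay": 0, "az": 0, "hand": 30},
    {"x": 0, "y": 0, "z": -0.5, "ax": 0, "ay": 0, "az": 0, "hand": 30},
    {"x": 0, "y": 0, "z": -0.6, "ax": 0, "ay": 0, "az": 0, "hand": 30},
    {"x": 0, "y": 0, "z": -0.7, "ax": 0, "ay": 0, "az": 0, "hand": 30},
  ],
  grip_force=60,
)

```text
clock: 12.55
eef_pos: [478.7, 171.2, 82.9]
tcp_rot: [3.141, 0.0, -3.036]
contact_force: [-4.1, -0.2, -1.5]
opening: 0.35
grasp_force: 1.9
```

>>> drive_tool(
  plan=[
    {"x": 0, "y": 0, "z": -0.15, "ax": 0, "ay": 0, "az": 0, "hand": 30},
    {"x": 0, "y": 0, "z": -0.3, "ax": 0, "ay": 0, "az": 0, "hand": 30},
    {"x": 0, "y": 0, "z": -0.45, "ax": 0, "ay": 0, "az": 0, "hand": 30},
    {"x": 0, "y": 0, "z": -0.6, "ax": 0, "ay": 0, "az": 0, "hand": 30},
    {"x": 0, "y": 0, "z": -1.0, "ax": 0, "ay": 0, "az": 0, "hand": 30},
    {"x": 0.3, "y": 0, "z": -1.6, "ax": 0, "ay": 0, "az": 0, "hand": 30},
    {"x": 0.6, "y": 0, "z": -2.4, "ax": 0, "ay": 0, "az": 0, "hand": 30},
    {"x": 1.0, "y": 0, "z": -3.2, "ax": 0, "ay": 0, "az": 0, "hand": 30},
  ],
  grip_force=60,
)

```text
clock: 13.35
eef_pos: [429.6, 166.1, 244.4]
tcp_rot: [3.141, 0.002, -3.036]
contact_force: [0.7, 1.0, 0.6]
opening: 0.35
grasp_force: 0.0
```

```bash
python3 -c "
from h import *
s=monitor.sense();print(s['clock'],s['eef_pos'],s['contact_force'])
q=imaging.grab_frame('scene');t=imaging.grab_frame('top')
f=lambda im,x,y,w,h,k:cv2.resize(im[y:y+h,x:x+w,::-1],None,fx=k,fy=k,interpolation=cv2.INTER_CUBIC)
cv2.imwrite('pics/a5.png',np.hstack([f(q,210,160,100,100,4),f(t,190,150,100,100,4)]))"
```

```text
13.35 [429.57323966 166.05811405 244.39324859] [0.68449531 1.03386027 0.55939879]
```

View pics/a5.png

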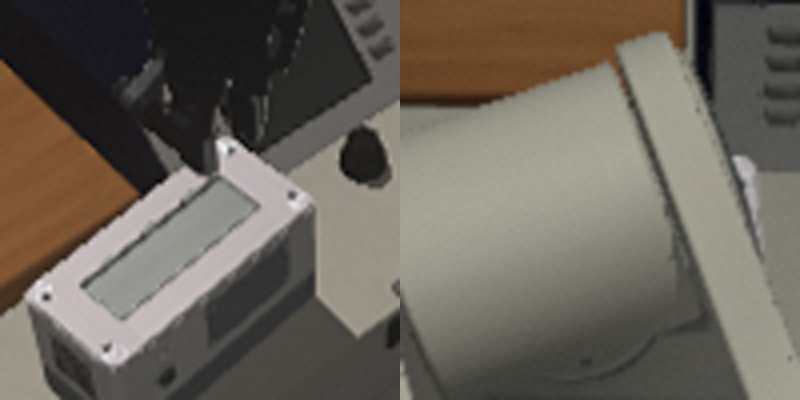

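The shutter is shut flat over the arbor: the window spans about (230,232) to (274,211) in scene. The fingers are empty and clear. I'll let it settle, then hand in.

>>> drive_tool(
  plan=[
    {"x": 0, "y": 0, "z": 0, "ax": 0, "ay": 0, "az": 0, "hand": 30},
    {"x": 0, "y": 0, "z": 0, "ax": 0, "ay": 0, "az": 0, "hand": 30},
    {"x": 0, "y": 0, "z": 0, "ax": 0, "ay": 0, "az": 0, "hand": 30},
    {"x": 0, "y": 0, "z": 0, "ax": 0, "ay": 0, "az": 0, "hand": 30},
  ],
  grip_force=60,
)

```text
clock: 13.85
eef_pos: [428.8, 165.7, 241.2]
tcp_rot: [-3.141, -0.002, -3.036]
contact_force: [-0.8, 0.0, 0.3]
opening: 0.354
grasp_force: 0.0
```

```bash
python3 -c "
from rig import r
print(r.sign_off())"
```

```text
the job is handed in; nothing more can be done
None
```

The job is handed in at about 14 s: the plain arbor was pressed 20 mm down into the socket until it bottomed at about 11 N (highest wrist reading about 21 N), and the last picture shows the shutter shut over it with the fingers clear; the sign-off returned no verdict.

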